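# Index the drilling jig to its next hole

### The job

The hole under the drill guide is bored; bring the next pencil-marked spot of the wooden disc under it. With the fingertips press the black plunger button on the table's arm all the way in, push the arm round counter-clockwise (seen from above) with the button kept in until the pin is clear of its old hole, then let the button come up so that the pin snaps into the very next index hole, and leave the jig locked there. It is all pressing and pushing: never turn the table the wrong way or past that hole, and do not lift or shift the wood block, tape measure or roll of tape.

Things in the scene. Friction and masses are not known exactly. Their poses are not given: they have to be found in the camera images.
- jig: Rotary drilling jig fixed to the bench. Origin on the turning axis at bench level, z up. Grey foot with a fixed steel index plate (radius 100 mm, z 44 to 52 mm). The aluminium table (radius 74 mm, top z 72 mm) turns above it; a wooden disc (radius 58 mm, z 72 to 92 mm, centre stud to z 111 mm) is clamped on it. The arm points 140 degrees counter-clockwise from the jig's x axis at the start.
- next_hole (a point): Centre of the index hole that the pin must end in, on top of the fixed index plate, 52 mm above the bench, 88 mm from the turning axis, 200 degrees counter-clockwise from the jig's x axis. The plate has six such holes, 12 mm wide, 60 degrees apart, seen from above outside the table's rim.
- drill_guide (a point): Lower end of the fixed drill guide's steel bush, 42 mm from the axis, 4.5 mm above the wooden disc. Its bar (top z 136 mm) comes in from a post 168 mm from the axis on the same bearing, 275 degrees counter-clockwise from the jig's x axis. Three of the disc's six spots are drilled, one of these now under the bush; three have pencil crosses, and the next comes under it as the arm turns.
- button_top (a point): Centre of the top of the plunger button: black, round, 40 mm wide, flat, at the end of the table's arm, 128 mm from the turning axis and 95 mm above the bench when out. It moves with arm and button. Below it a grey housing (36 mm radially, 78 mm across, top z 74 mm).
- ear_ahead (a point): Middle of the top edge of the guard ear ahead of the button in the turning direction, z 108 mm (13 mm above the button when out). Two such upright ears, part of the arm, flank the button: 6 mm thick, 34 mm long radially, inner faces 33.5 mm to either side of the button's centre. Closed fingertips fit between them and can push the arm round by this ear.
- index_table (a joint): Angle of table and arm in rad: 0 in the starting hole, growing counter-clockwise seen from above, +1.047 (60 degrees) in the next hole; play about 0.012 either way in a hole. It stays where it is left (friction about 0.06 N m, 0.5 N at the button).
- index_plunger (a joint): How far the button is pressed in, in m: 0 out (pin up in a hole), 0.0125 fully in; spring 4 N at first, 9 N fully in. Pressed more than about 0.009 the 10 mm pin has dropped clear below the plate and the table turns. Let go between holes, the pin rides on the plate's underside (about 0.009) and snaps up into the next hole when within about 3 mm of it.
- wood_block: Offcut of pine, 45 x 75 x 32 mm, loose on the bench; origin at the centre of its underside. Leave alone.
- tape_measure: Pocket tape measure, 72 x 85 x 35 mm, loose on the bench; origin at the centre of its underside. Leave alone.
- tape_roll: Roll of tan tape lying flat, 72 mm wide, 35 mm high, loose on the bench; origin at the centre of its underside. Leave alone.

How it is judged:
On the way, in this order (a step that is already met when the one before it is completed fails the run):
1. the plunger is pressed in by the fingers until its pin is clear, the table still at its starting hole (value of joint index_plunger above 0.009 m and value of joint index_table below 0.06 rad and contact force between the fingers and index_plunger above 1 N), for 0.05 s.
2. the table is on its way, the pin below the plate between the two holes (value of joint index_table between 0.25 and 0.9 rad and value of joint index_plunger above 0.006 m), for 0.05 s.
3. the pin has snapped up into the next hole (value of joint index_table between 1.017 and 1.077 rad and value of joint index_plunger below 0.003 m), for 0.2 s.
At the end, for the whole second after the job is handed in: The table rests at the next hole (60 degrees on, within 1.7 degrees), the plunger fully out (within 2 mm), and the wood block, tape measure and roll of tape are within 20 mm of where they lay (value of joint index_table between 1.017 and 1.077 rad and value of joint index_plunger below 0.002 m and velocity of joint index_table between -0.02 and 0.02 rad/s and distance of each of wood_block, tape_measure, tape_roll from where it was at the start of the episode below 0.02 m); the robot touches nothing.
It fails at once if the table is turned the wrong way (value of joint index_table below -0.15 rad).
It fails at once if the table is turned past the next hole (value of joint index_table above 1.25 rad).
It fails at once if the wood block is lifted or shoved (distance of wood_block from where it was at the start of the episode above 0.02 m).
It fails at once if the tape measure is lifted or shoved (distance of tape_measure from where it was at the start of the episode above 0.02 m).
It fails at once if the roll of tape is lifted or shoved (distance of tape_roll from where it was at the start of the episode above 0.02 m).
It also fails if it takes over 45 s, if anything falls off the work surface, if the arm or the gripper's body presses on something with over 40 N, if the wrist force passes 120 N, or if a joint passes its speed limit or range.

### The arm

A 6-joint arm with a two-finger parallel gripper is mounted at the origin on the work surface; the furniture and walls round the work are solid. World frame = base frame: x ahead of the robot, y to its left, z up, the work surface at z = 0. Lengths are in m, angles in rad, forces in N, time in s.
With the tool pointing down it reaches from about 0.4 to 0.825 m from the base axis. Payload 7 kg.
Tool frame: the origin (TCP) lies midway between the tips of the shut fingers; the grasp point (between the pads) lies 19 mm behind it; z points along the fingers, y is the line along which they close (so a half turn about z gives the same grasp; the last joint's range is limited). The gripper opens to 88 mm and grips with 3 to 60 N. Pads are 19 mm wide; open, the fingers measure 130 mm over their backs; the gripper's body (78 mm by 193 mm) begins 47 mm behind the grasp point.
Start: joints at [-0.925, 0.359, 0.012, 0, -1.224, -0.288], TCP at [0.236, -0.632, 0.227] pointing down, gripper open.
Joint ranges: [-3.07, 3.07], [-1.43, 2.12], [-1.02, 1.25], [-3.03, 1.67], [-3.05, -0], [-3.03, 3.03]. Speed limits (rad/s): [2.39, 2.39, 3.01, 3.14, 3.14, 3.14].

### API

Orientations are given as [roll, pitch, yaw] about the fixed x, y, z axes, in that order (R = Rz(yaw) Ry(pitch) Rx(roll)).
In Python, from station import arm, grab_frame, camera_params, spot_in gives the robot as it stands.
- The arm moves only by the shell command python3 -m jog 'ROWS' [FORCE]. ROWS is JSON, a list that holds one entry, the list of rows, each a list of 7 numbers: the shift along the tool's x, y, z in mm, then the turn, a rotation vector about the tool's x, y, z in rad, then the finger opening in mm, from 0 to 87.6. In form: [[[x, y, z, wx, wy, wz, fingers], ...]]. A call has 1 to 20 rows; each row is the pose to reach, as a shift and turn from the pose commanded when the call began, along the tool's axes at that moment; what a row does not reach only later rows make up. A row lasts 1/8 s, in which the tool goes at most 62.5 mm and 10.7 degrees, less where a joint would pass 70% of its speed; a pose out of reach is approached as far as the arm can. A call with a gripper value outside its range is refused whole. The fingers move at their own pace and stop on an object; FORCE is the grip in N (left out, the last holds). Time passes only in rows, so rows that repeat a pose let the fingers close. It gives the time, the measured TCP pose, the force, the opening and the grip force at its end, in the units of the state.
- arm.get_state(): the state, without advancing time (a new reading comes with each control period).
- grab_frame(name): name is "side" or "top" or "wrist"; returns (picture, depth): 384x512x3 uint8, blue, green, red; 384x512 float32, m along the optical axis (not along the pixel's ray), 0 where there is no reading.
- camera_params(name): a dict with "mtx" (3x3 intrinsics, pixels), "R" (3x3) and "t" (3): a world point X has camera coordinates R X + t. Camera axes: x right, y down, z forward; pixel columns grow to the right and rows downward; lengths in m; the calibration is good to about 2 mm. A picture is of the moment at which its call begins: read the wrist's pose just before it. camera_params takes no time and is no camera call; for the wrist camera it gives the pose at the moment of the call.
- arm.job_done(): hands the job in; it is judged then, once.
Trained networks look in the newest picture that a camera, given by its name, has taken for a name from the list of things; names that differ only in an ending like _2 or _b are one class to them, and where a whole thing is asked for, a point or a joint stands for the part that bears it (a point fixed in the world has none). Each returns a list of dicts, best first, with "confidence" (0 to 1); they miss things now and then, are a little off and sometimes report something else, mostly with a low value. They report only what shows in the picture. A call takes as long as a camera call.
- spot_in(query, camera): "uv" ([column, row] in pixels, amid what is visible of it).
The state is a dict: "t": time; "q": joint angles; "qd": joint speeds; "joint_efforts": joint torques, N m; "eef_pos": TCP position; "ee_rot": TCP orientation; "force": force on the tool from outside, world axes, zero at the start; "moment": the same for the moment, N m; "width": finger opening in m; "gripper_force": force on a finger pad.
Only numpy, scipy, OpenCV 4.12 (cv2) and the standard library are available. Lean on these libraries where they do the work, as an engineer would, in place of code of your own. Each camera call takes 0.05 s, during which the arm holds its last target. There are 200 camera calls.

## Working session

There is one attempt and no reset: what is moved stays moved. The work goes in short steps, Python scripts to look and compute and a shell command to move; the robot and the scene stay as the last step left them, time stands still between calls to the robot, and variables do not carry over. Pictures are saved under pics/ and viewed, at most 10 in all, crops included, and the job is handed in when it is done.

```bash
mkdir -p pics
cat > h.py <<'E'
import numpy as np, cv2
from station import arm, grab_frame, camera_params, spot_in
def world(cam,uv,d,z=None):
    p=camera_params(cam);K=np.array(p["mtx"]);R=np.array(p["R"]);t=np.array(p["t"])
    r=R.T@np.linalg.inv(K)@np.array([uv[0],uv[1],1.]);c=-R.T@t
    if z is None:
        u,v=int(round(uv[0])),int(round(uv[1]));w=d[max(v-2,0):v+3,max(u-2,0):u+3];w=w[w>0]
        return c+r*np.median(w) if w.size else None
    return c+r*(z-c[2])/r[2]
E
python3 - <<'E'
from h import *
np.set_printoptions(precision=4,suppress=True)
s=arm.get_state();print(s["t"],s["eef_pos"],s["ee_rot"],s["width"])
for c in["top","side"]:
    im,d=grab_frame(c);cv2.imwrite(f"pics/{c}0.png",im)
    for n in["button_top","ear_ahead","next_hole","jig","drill_guide","wood_block","tape_measure","tape_roll"]:
        for r in spot_in(n,c)[:2]: print(c,n,np.round(r["uv"],1),round(r["confidence"],2),world(c,r["uv"],d))
E
```

```text
0.0 [ 0.2362 -0.6318  0.2256] [ 3.1399 -0.0001 -2.7839] 0.08761597115319449
top button_top [316.4 210.5] 0.71 [ 0.416  -0.2647  0.095 ]
top ear_ahead [332.4 174.7] 0.62 [ 0.5096 -0.3063  0.0925]
top next_hole [336.9 169.2] 0.89 [ 0.523  -0.3169  0.099 ]
top jig [337.2 168.1] 0.91 [ 0.5255 -0.3174  0.101 ]
top drill_guide [332.4 169.5] 0.84 [ 0.5231 -0.3063  0.0929]
top wood_block [316.5 258. ] 0.68 [ 0.2958 -0.2727  0.0341]
top wood_block [336.1 168.6] 0.4 [ 0.5246 -0.315   0.0984]
top tape_measure [179.9 154. ] 0.88 [0.569  0.0968 0.0354]
top tape_roll [211.3 206.4] 0.62 [0.4312 0.011  0.0049]
side button_top [274.3 160.5] 0.63 [ 0.4165 -0.2606  0.095 ]
side ear_ahead [249.3 156.4] 0.64 [ 0.4925 -0.2786  0.0812]
side next_hole [243.1 158.4] 0.81 [ 0.5077 -0.2695  0.0778]
side jig [245. 161.] 0.81 [ 0.5007 -0.2643  0.0739]
side drill_guide [243.5 160.6] 0.63 [ 0.5049 -0.264   0.0746]
side wood_block [244.  157.8] 0.59 [ 0.5056 -0.2712  0.079 ]
side tape_measure [166.  271.4] 0.87 [0.5617 0.115  0.0339]
side tape_roll [247.2 243.4] 0.7 [ 0.4242 -0.033   0.0065]
```

Run:
```python
import cv2,numpy as np
a=cv2.imread("pics/top0.png")[80:300,240:440];b=cv2.imread("pics/side0.png")[80:300,150:350]
cv2.imwrite("pics/both.png",np.hstack([cv2.resize(a,(400*1,440),interpolation=3),cv2.resize(b,(400,440),interpolation=3)]))
```

```text
(no output)
```

View pics/both.png

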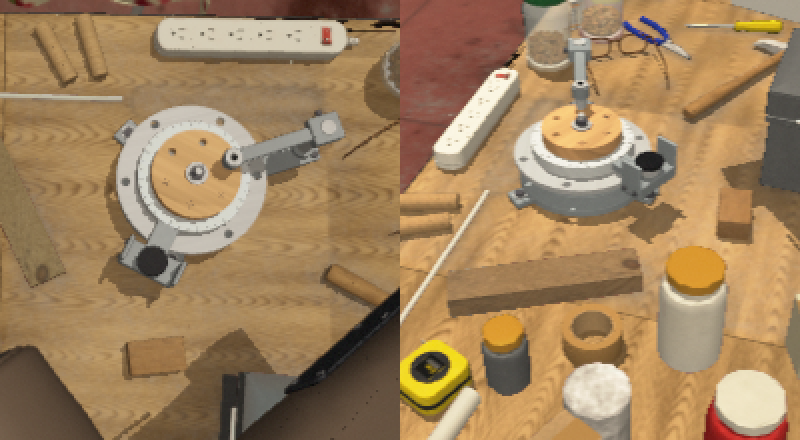

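View pics/top0.png

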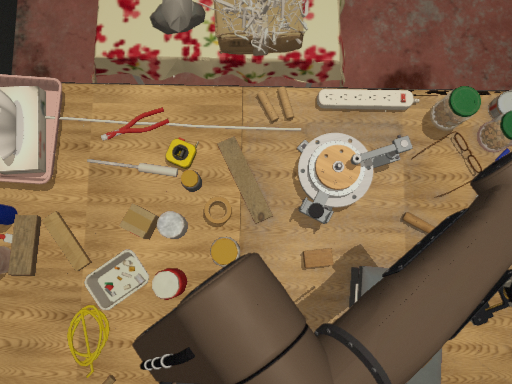

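The top view shows the jig's stud at about (338, 166), the black button at (316, 210) and the drill guide to the upper right of the axis. Counter-clockwise takes the arm towards -y, and that way looks free. The wood block is at (317, 258). Next I'll measure the axis and the button.

Run:
```python
from h import *
np.set_printoptions(precision=4,suppress=True)
out={}
for c,st,bt in[("top",(338.5,166.5),(316,210.5)),("side",None,(274.5,160.5))]:
    im,d=grab_frame(c);p=camera_params(c);K=np.array(p["mtx"]);R=np.array(p["R"]);t=np.array(p["t"])
    v,u=np.mgrid[:384,:512];P=((np.stack([u,v,np.ones_like(u)],-1)@np.linalg.inv(K).T)*d[...,None]-t)@R
    g=np.linalg.norm(P[...,:2]-[.525,-.317],axis=-1)
    m=(d>0)&(g<.075)&(abs(P[...,2]-.092)<.004)
    print(c,"disc",cv2.minEnclosingCircle(P[m][:,:2].astype(np.float32)*1000),m.sum())
    m=(d>0)&(g<.106)&(abs(P[...,2]-.052)<.003)
    print(c,"plate",cv2.minEnclosingCircle(P[m][:,:2].astype(np.float32)*1000),m.sum())
    gb=np.linalg.norm(P[...,:2]-[.416,-.263],axis=-1)
    m=(d>0)&(gb<.03)&(abs(P[...,2]-.095)<.004)&(im.max(-1)<70)
    print(c,"button",P[m].mean(0),cv2.minEnclosingCircle(P[m][:,:2].astype(np.float32)*1000),m.sum())
    m=(d>0)&(gb<.07)&(P[...,2]>.1)&(P[...,2]<.115); print("ears",P[m][:12])
    if st: print("stud",world(c,st,d,.111))
```

```text
top disc ((531.7532348632812, -319.6855773925781), 58.498390197753906) 1170
top plate ((531.7929077148438, -320.0062561035156), 100.4881820678711) 1085
top button [ 0.4162 -0.2626  0.0957] ((417.98992919921875, -262.65484619140625), 19.743303298950195) 148
ears [[ 0.4484 -0.2364  0.11  ]
 [ 0.4462 -0.2342  0.1073]
 [ 0.4459 -0.2364  0.1101]
 [ 0.446  -0.2391  0.1091]
 [ 0.4439 -0.232   0.1045]
 [ 0.443  -0.2336  0.1126]
 [ 0.4432 -0.2363  0.111 ]
 [ 0.4405 -0.2312  0.1114]
 [ 0.4413 -0.2344  0.1053]
 [ 0.4411 -0.2368  0.107 ]
 [ 0.4386 -0.2293  0.106 ]
 [ 0.4379 -0.2312  0.1119]]
stud [ 0.5279 -0.319   0.111 ]
side disc ((530.3820190429688, -321.76153564453125), 60.118377685546875) 709
side plate ((528.6683349609375, -321.57598876953125), 101.66848754882812) 625
side button [ 0.416  -0.2607  0.0957] ((416.1636047363281, -262.85028076171875), 19.554439544677734) 106
ears [[ 0.4145 -0.304   0.1072]
 [ 0.4115 -0.3031  0.1083]
 [ 0.4085 -0.3021  0.1095]
 [ 0.414  -0.302   0.1053]
 [ 0.4101 -0.2973  0.1091]
 [ 0.4078 -0.2994  0.1081]
 [ 0.4054 -0.3011  0.1075]
 [ 0.4028 -0.3023  0.1072]
 [ 0.4142 -0.3037  0.1008]
 [ 0.4104 -0.2992  0.1045]
 [ 0.4077 -0.2994  0.1048]
 [ 0.4042 -0.2962  0.1077]]
```

```bash
cat >> h.py <<'E'
from scipy.spatial.transform import Rotation as Ro
A=np.array([.531,-.320])
def rel(targets):
    """targets: (bearing deg, lead mm ahead, z m) -> rows rel. to present pose"""
    s=arm.get_state();R0=Ro.from_euler("xyz",s["ee_rot"])
    for b,lead,z in targets:
        a=np.radians(b);p=A+.128*np.array([np.cos(a),np.sin(a)])+lead/1000*np.array([-np.sin(a),np.cos(a)])
        sh=R0.inv().apply(np.r_[p,z]-s["eef_pos"])*1000
        w=(R0.inv()*Ro.from_euler("xyz",[np.pi,0,a])).as_rotvec()
        print(b,np.round(sh,1),np.round(w,3))
E
python3 -c "
from h import *
rel([(153,6,.2),(153,6,.12)])"
```

```text
153 [-294.4  279.6   26.6] [0.    0.    0.829]
153 [-294.4  279.6  106.6] [0.    0.    0.829]
```

```bash
python3 -m jog '[[[-37,35,0,0,0,0.1,0],[-74,70,0,0,0,0.2,0],[-110,105,0,0,0,0.3,0],[-147,140,0,0,0,0.4,0],[-184,175,10,0,0,0.5,0],[-221,210,20,0,0,0.6,0],[-258,245,26,0,0,0.7,0],[-294,280,26,0,0,0.829,0],[-294,280,26,0,0,0.829,0],[-294,280,60,0,0,0.829,0],[-294,280,95,0,0,0.829,0],[-294,280,106,0,0,0.829,0],[-294,280,106,0,0,0.829,0],[-294,280,106,0,0,0.829,0]]]'
python3 - <<'E'
from h import *
im,d=grab_frame("side");b=im[100:220,200:350]
im2,d=grab_frame("wrist")
cv2.imwrite("pics/ab.png",np.hstack([cv2.resize(b,(480,384)),im2[:,:320]]) if 0 else np.hstack([cv2.resize(b,(400,320)),cv2.resize(im2,(400,320))]))
rel([(153,6,.12)])
E
```

```text
t: 2.75
eef_pos: [0.4145, -0.2676, 0.1218]
ee_rot: [3.141, 0.002, 2.67]
force: [0.1, 0.1, 0.0]
width: 0.0004
gripper_force: 0.0
153 [0.2 0.  1.7] [0.    0.002 0.   ]
```

View pics/ab.png

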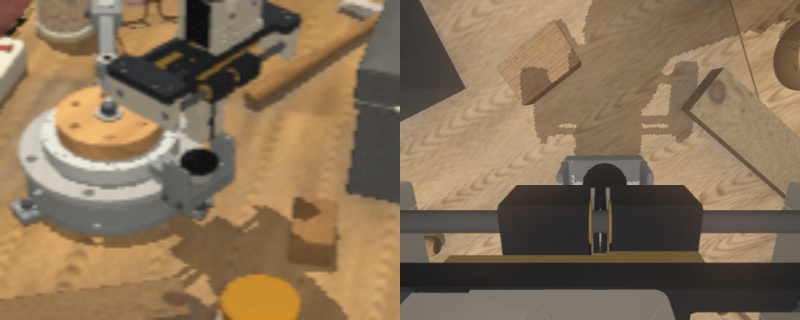

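The fingertips are over the button between the ears, and look narrow, about 20 mm. The wood block is well clear. Pressing down now.

```bash
python3 -m jog '[[[0,-4,10,0,0,0,0],[0,-4,22,0,0,0,0],[0,-4,28,0,0,0,0],[0,-4,33,0,0,0,0],[0,-4,37,0,0,0,0],[0,-4,37,0,0,0,0]]]'
```

```text
t: 3.6
eef_pos: [0.4114, -0.2706, 0.0835]
ee_rot: [-3.141, -0.001, 2.671]
force: [-2.9, 1.3, 8.3]
width: 0.0003
gripper_force: 4.0
```

```bash
python3 -c "
from h import *
rel([(b,10,.0835) for b in range(153,204,4)])"
```

```text
153 [-1.   0.3 -0. ] [-0.001 -0.001  0.   ]
157 [-2.  -8.6 -0. ] [-0.001 -0.001 -0.069]
161 [ -3.6 -17.4  -0. ] [-0.001 -0.001 -0.139]
165 [ -5.8 -26.1  -0. ] [-0.001 -0.001 -0.209]
169 [ -8.7 -34.6  -0. ] [-0.    -0.001 -0.279]
173 [-12.1 -42.9  -0. ] [-0.    -0.001 -0.349]
177 [-16.1 -50.9  -0. ] [-0.    -0.001 -0.419]
181 [-20.6 -58.7  -0. ] [-0.    -0.001 -0.488]
185 [-25.7 -66.   -0. ] [-0.    -0.001 -0.558]
189 [-31.3 -73.1  -0. ] [-0.    -0.001 -0.628]
193 [-37.3 -79.7  -0. ] [-0.    -0.001 -0.698]
197 [-43.8 -85.9  -0. ] [-0.    -0.001 -0.768]
201 [-50.7 -91.6  -0. ] [-0.    -0.001 -0.837]
```

```bash
python3 -m jog '[[[-1,-4,0.5,0,0,-0.035,0],[-2,-8.6,0.5,0,0,-0.07,0],[-3.6,-17.4,0.5,0,0,-0.14,0],[-5.8,-26,0.5,0,0,-0.21,0],[-8.7,-34.6,0.5,0,0,-0.28,0],[-12,-43,0.5,0,0,-0.35,0],[-16,-51,0.5,0,0,-0.42,0],[-20.6,-58.7,0.5,0,0,-0.49,0],[-25.7,-66,0.5,0,0,-0.56,0],[-31.3,-73,0.5,0,0,-0.63,0],[-31.3,-73,0.5,0,0,-0.63,0]]]'
python3 - <<'E'
from h import *
im,d=grab_frame("side");im2,d=grab_frame("wrist");im3,_=grab_frame("top")
cv2.imwrite("pics/c.png",np.hstack([cv2.resize(im[100:220,200:350],(400,320)),cv2.resize(im2,(400,320))]))
rel([(189,10,.0835)])
E
```

```text
t: 4.97
eef_pos: [0.4057, -0.3507, 0.0832]
ee_rot: [-3.141, -0.002, -2.982]
force: [-4.7, -1.8, 6.9]
width: 0.0005
gripper_force: 4.0
189 [-0.6  0.3 -0.2] [-0.    -0.002  0.002]
```

View pics/c.png

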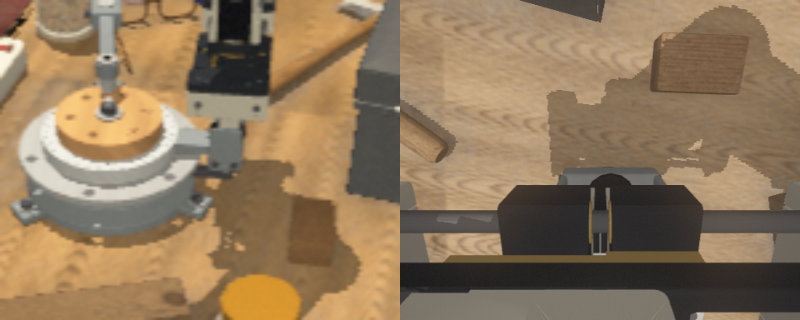

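```bash
python3 -c "
from h import *
rel([(193,10,.0835),(197,10,.0835),(201,10,.0835),(204,10,.0835),(204,10,.0985),(204,14,.0985),(204,18,.0985)])"
```

```text
193 [-1.6 -8.6 -0.2] [-0.    -0.002 -0.068]
197 [ -3.2 -17.4  -0.2] [ 0.    -0.002 -0.138]
201 [ -5.4 -26.1  -0.2] [ 0.    -0.002 -0.208]
204 [ -7.5 -32.5  -0.3] [ 0.    -0.002 -0.26 ]
204 [ -7.5 -32.5 -15.3] [ 0.    -0.002 -0.26 ]
204 [ -8.5 -36.3 -15.3] [ 0.    -0.002 -0.26 ]
204 [ -9.5 -40.2 -15.3] [ 0.    -0.002 -0.26 ]
```

```bash
python3 -m jog '[[[-1.3,-8.6,0,0,0,-0.07,0],[-3,-17.4,0,0,0,-0.14,0],[-5.2,-26,0,0,0,-0.21,0],[-7.5,-32.5,0,0,0,-0.26,0],[-7.5,-32.5,0,0,0,-0.26,0],[-7.5,-32.5,-8,0,0,-0.26,0],[-7.5,-32.5,-15.5,0,0,-0.26,0],[-7.5,-32.5,-15.5,0,0,-0.26,0]]]'
python3 - <<'E'
from h import *
im2,d=grab_frame("wrist");im3,d3=grab_frame("side")
cv2.imwrite("pics/d.png",np.hstack([cv2.resize(im3[100:220,200:350],(400,320)),cv2.resize(im2[200:384,160:356],(400,320))]))
E
```

```text
t: 6.12
eef_pos: [0.4197, -0.3808, 0.099]
ee_rot: [-3.141, 0.001, -2.723]
force: [1.1, -0.8, -0.2]
width: 0.0004
gripper_force: 0.0
```

View pics/d.png

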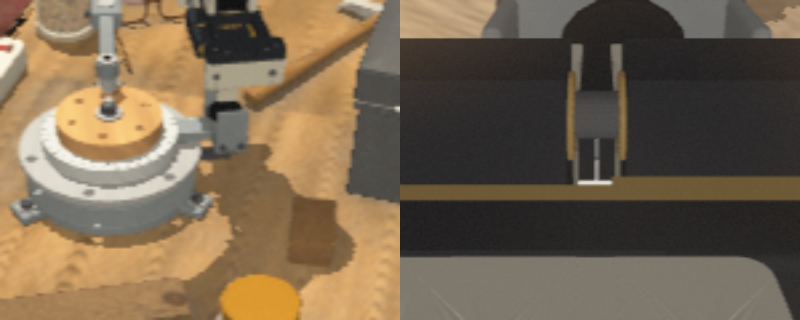

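```bash
python3 -c "
from h import *
rel([(204,10,.099),(204,20,.099),(206,21,.099),(208,21,.099),(209,21,.099),(210,21,.099),(211,21,.099)])"
```

```text
204 [ 1.3 -0.2 -0.6] [0. 0. 0.]
204 [  1.3 -10.2  -0.6] [0. 0. 0.]
206 [  0.4 -15.6  -0.6] [ 0.     0.    -0.035]
208 [ -0.5 -20.1  -0.6] [ 0.    0.   -0.07]
209 [ -1.1 -22.3  -0.6] [ 0.     0.    -0.087]
210 [ -1.6 -24.4  -0.6] [ 0.     0.    -0.105]
211 [ -2.3 -26.6  -0.6] [ 0.     0.    -0.122]
```

```bash
python3 -m jog '[[[0,-5,0,0,0,0,0],[0,-10,0,0,0,0,0],[0,-13,0,0,0,-0.02,0],[0,-15.6,0,0,0,-0.035,0],[0,-18,0,0,0,-0.05,0],[-0.5,-20,0,0,0,-0.07,0],[-1,-22.3,0,0,0,-0.087,0],[-1,-22.3,0,0,0,-0.087,0]]]'
python3 - <<'E'
from h import *
im2,d=grab_frame("wrist");im3,d3=grab_frame("side")
cv2.imwrite("pics/e.png",np.hstack([cv2.resize(im3[100:220,200:350],(400,320)),cv2.resize(im2[200:384,160:356],(400,320))]))
rel([(209,21,.099),(210,21,.099),(211,21,.099),(212,21,.099),(213,21,.099),(213,23,.099)])
E
```

```text
t: 7.22
eef_pos: [0.4295, -0.4015, 0.0989]
ee_rot: [-3.14, -0.0, -2.635]
force: [0.1, -0.2, 0.4]
width: 0.0006
gripper_force: 0.0
209 [-0.2  1.  -0. ] [-0.001  0.    -0.   ]
210 [-0.6 -1.3 -0. ] [-0.001  0.    -0.018]
211 [-1.1 -3.5 -0. ] [-0.001  0.    -0.035]
212 [-1.5 -5.7 -0. ] [-0.001  0.    -0.053]
213 [-2.  -7.9 -0. ] [-0.001  0.    -0.07 ]
213 [-2.2 -9.9 -0. ] [-0.001  0.    -0.07 ]
```

View pics/e.png

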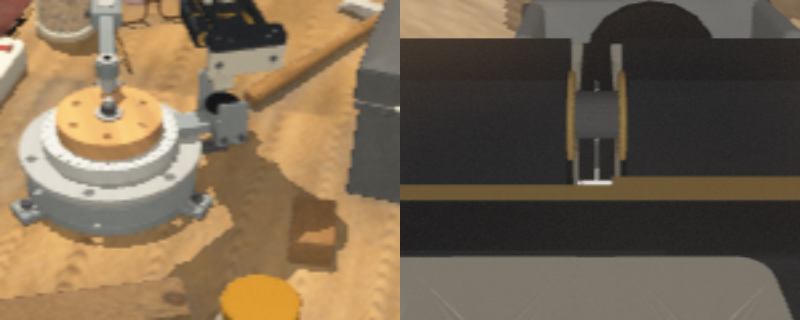

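```bash
cat >> h.py <<'E'
def button():
    im,d=grab_frame("side");p=camera_params("side");K=np.array(p["mtx"]);R=np.array(p["R"]);t=np.array(p["t"])
    v,u=np.mgrid[:384,:512];P=((np.stack([u,v,np.ones_like(u)],-1)@np.linalg.inv(K).T)*d[...,None]-t)@R
    g=np.linalg.norm(P[...,:2]-A,axis=-1)
    m=(d>0)&(g>.1)&(g<.152)&(P[...,2]>.078)&(P[...,2]<.1)&(im.max(-1)<70)&(P[...,0]<.5)
    q=P[m];c,r=cv2.minEnclosingCircle(q[:,:2].astype(np.float32))
    c=np.array(c)-A;print("button n",m.sum(),"z",np.median(q[:,2]),"r",r,"R",np.hypot(*c),"bearing",np.degrees(np.arctan2(c[1],c[0]))%360)
E
python3 -c "
from h import *
button()"
python3 -m jog '[[[-0.2,-2,0,0,0,-0.018,0],[-0.6,-4,0,0,0,-0.035,0],[-0.6,-4,0,0,0,-0.035,0]]]'
python3 -c "
from h import *
button();rel([(213,21,.099)])"
```

```text
button n 59 z 0.08807597742776643 r 0.02743092179298401 R 0.12797539038106542 bearing 215.0766793509984
t: 7.75
eef_pos: [0.4318, -0.4041, 0.0986]
ee_rot: [-3.141, 0.0, -2.6]
force: [0.6, -0.1, -0.6]
width: 0.0003
gripper_force: 0.0
button n 59 z 0.09555096059460809 r 0.027755096554756165 R 0.12543428438063253 bearing 218.79940458794755
213 [-1.2 -4.6 -0.5] [-0.    -0.    -0.035]
```

Run:
```python
from h import *
im,d=grab_frame("side");im2,_=grab_frame("wrist")
cv2.imwrite("pics/f.png",np.hstack([cv2.resize(im[110:190,250:330],(400,400),interpolation=cv2.INTER_NEAREST),cv2.resize(im2[184:384,150:350],(400,400))]))
p=camera_params("side")
for v in range(134,146,2):
  for u in range(274,294,2):
    if im[v,u].max()<90: print((u,v),im[v,u],np.round(world("side",(u,v),d),4))
```

```text
(276, 134) [36 36 36] [ 0.4492 -0.4119  0.0804]
(278, 134) [18 14 16] [ 0.4381 -0.3899  0.0958]
(280, 134) [23 22 21] [ 0.4316 -0.3877  0.0982]
(282, 134) [20 20 20] [ 0.4256 -0.3878  0.0992]
(284, 134) [24 25 24] [ 0.4204 -0.3911  0.0981]
(286, 134) [22 20 24] [ 0.4151 -0.3947  0.0968]
(288, 134) [41 58 72] [ 0.4097 -0.3973  0.0962]
(276, 136) [49 49 49] [ 0.4469 -0.4029  0.0793]
(278, 136) [23 23 21] [ 0.4363 -0.3831  0.0934]
(280, 136) [22 22 21] [ 0.4302 -0.3825  0.0948]
(282, 136) [20 21 20] [ 0.4241 -0.3819  0.0962]
(284, 136) [33 33 34] [ 0.4182 -0.3822  0.0971]
(286, 136) [40 40 41] [ 0.4129 -0.3852  0.0961]
(288, 136) [67 69 67] [ 0.4064 -0.3821  0.0992]
(278, 138) [41 43 43] [ 0.4379 -0.3912  0.0811]
(280, 138) [24 26 24] [ 0.429  -0.3782  0.0908]
```

View pics/f.png

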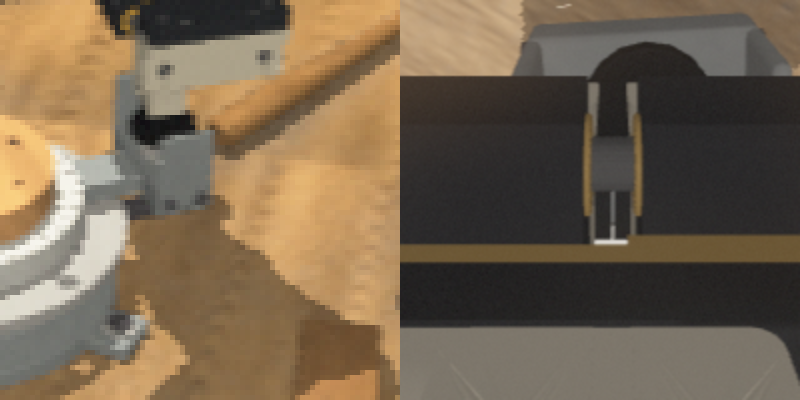

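```bash
python3 -m jog '[[[0,2,0,0,0,0,0],[0,4,-1,0,0,0,0],[0,4,-15,0,0,0,0],[0,4,-40,0,0,0,0],[0,4,-70,0,0,0,0],[0,4,-100,0,0,0,0],[60,4,-130,0,0,0,0],[60,4,-130,0,0,0,0]]]'
python3 - <<'E'
from h import *
button()
im,d=grab_frame("side");im2,d2=grab_frame("top")
cv2.imwrite("pics/g.png",np.hstack([cv2.resize(im[110:190,250:330],(400,400)),cv2.resize(im2[130:230,290:390],(400,400))]))
E
```

```text
t: 8.9
eef_pos: [0.3771, -0.4331, 0.2324]
ee_rot: [-3.137, 0.002, -2.602]
force: [0.5, 0.3, 0.5]
width: 0.0006
gripper_force: 0.0
button n 74 z 0.09558371034968394 r 0.02604447863996029 R 0.12555875520083473 bearing 218.902469153217
```

View pics/g.png

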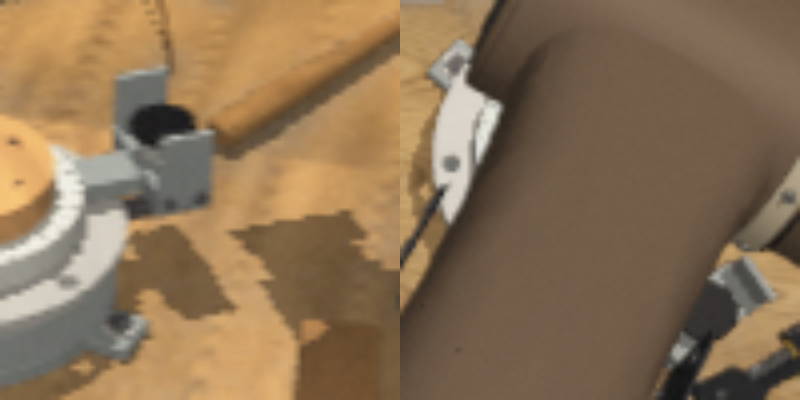

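Run:
```python
from h import *
im,d=grab_frame("side")
for uv in[(280,134),(282,134),(284,134),(282,135),(282.4,134.8),(286,135)]: 
    print(uv,np.round(world("side",uv,d),4))
for z in(.0955,.0865):
    c=world("side",(282.4,134.6),d,z)[:2]-A;print(z,np.hypot(*c),np.degrees(np.arctan2(c[1],c[0]))%360)
print(arm.get_state()["t"])
```

```text
(280, 134) [ 0.4324 -0.3913  0.0959]
(282, 134) [ 0.4266 -0.3923  0.0963]
(284, 134) [ 0.4208 -0.3935  0.0966]
(282, 135) [ 0.4257 -0.3889  0.0951]
(282.4, 134.8) [ 0.4247 -0.3896  0.0955]
(286, 135) [ 0.4141 -0.3902  0.0963]
0.0955 0.12743142815851285 213.68032844867986
0.0865 0.1333525406293332 219.3576591366854
9.1
```

The button stands at z 0.0955 m, 127 mm from the axis, on a bearing of about 213.5° (213° expected). So the pin is up in the next hole, and the arm is clear.

```bash
python3 -c "
from station import arm
print(arm.job_done())"
```

```text
the job is handed in; nothing more can be done
None
```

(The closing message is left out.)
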